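# Check a carved S-scroll by feel

### The job

Two carved panels lie on the bench; check the one with the S-shaped scroll by feel for tool marks: run the fingertips lightly along the top of the raised scroll, over its whole length, from the square root block at one end to the round eye at the other, and finish with them still resting lightly on the eye alone, where the carving is to go on (the program ends while holding this touch). Touch no other part of that panel, nor the C-scroll panel, and leave the panels, the loose rosette and the tools lying where they are.

Things in the scene. Friction and masses are not known exactly. Their poses are not given: they have to be found in the camera images.
- s_panel: The S-panel: a carved limewood panel, 240 x 150 x 24 mm (x, y, z), about 0.7 kg, lying loose on four low rubber-faced pucks that together give about 1 mm for each 4 N of downward push, and spring back; its raised scroll is shaped like an S. Origin: centre of its underside (25 mm above the bench); x along its length, z up.
- s_ground: The rest of the S-panel: its flat sunk background, with a raised border 9 mm wide and 6 mm high all round and two carved leaves 8 mm high. Origin: centre of the flat background, 24 mm above the panel's underside, axes as the panel's. The scroll's crest stands 14 to 20 mm above it.
- s_root: The square root block at which the S-scroll begins, 26 x 26 mm, its flat top 14 mm above the background, fixed part of the S-panel. Origin: centre of its top face. The crest line of the scroll goes through s_root, s_stem1, s_joint1, s_stem2, s_joint2, s_stem3, s_stem4, s_joint4, s_stem5, s_joint5, s_stem6, s_joint6, s_stem7, s_eye in this order, 17 to 33 mm apart.
- s_eye: The round eye in which the S-scroll ends: a flat-topped button 29 mm across, top 17 mm above the background, 3 mm above the end of the stem, fixed part of the S-panel. Origin: centre of its top.
- s_stem1: Part 1 of 7 of the S-scroll's stem, counted from the root block, fixed part of the S-panel. About 33 mm long, 13 to 17 mm wide, rounded across. Origin: on the crest (top) of the stem half way along this part; axes as the panel's.
- s_joint1 (a point): Point on the crest between parts 1 and 2 of the stem.
- s_stem2: Part 2 of 7 of the S-scroll's stem, counted from the root block, fixed part of the S-panel. About 33 mm long, 13 to 17 mm wide, rounded across. Origin: on the crest (top) of the stem half way along this part; axes as the panel's.
- s_joint2 (a point): Point on the crest between parts 2 and 3 of the stem.
- s_stem3: Part 3 of 7 of the S-scroll's stem, counted from the root block, fixed part of the S-panel. About 33 mm long, 13 to 17 mm wide, rounded across. Origin: on the crest (top) of the stem half way along this part; axes as the panel's.
- s_stem4: Part 4 of 7 of the S-scroll's stem, counted from the root block, fixed part of the S-panel. About 33 mm long, 13 to 17 mm wide, rounded across. Origin: on the crest (top) of the stem half way along this part; axes as the panel's.
- s_joint4 (a point): Point on the crest between parts 4 and 5 of the stem.
- s_stem5: Part 5 of 7 of the S-scroll's stem, counted from the root block, fixed part of the S-panel. About 33 mm long, 13 to 17 mm wide, rounded across. Origin: on the crest (top) of the stem half way along this part; axes as the panel's.
- s_joint5 (a point): Point on the crest between parts 5 and 6 of the stem.
- s_stem6: Part 6 of 7 of the S-scroll's stem, counted from the root block, fixed part of the S-panel. About 33 mm long, 13 to 17 mm wide, rounded across. Origin: on the crest (top) of the stem half way along this part; axes as the panel's.
- s_joint6 (a point): Point on the crest between parts 6 and 7 of the stem.
- s_stem7: Part 7 of 7 of the S-scroll's stem, counted from the root block (it runs into the eye), fixed part of the S-panel. About 33 mm long, 13 to 17 mm wide, rounded across. Origin: on the crest (top) of the stem half way along this part; axes as the panel's.
- c_panel: The other carved panel, same size and wood, on pucks of the same kind; its scroll is shaped like a C. Origin: centre of its underside. Not to be touched.
- gouge: Carving gouge, 255 mm long, 29 mm thick at the wooden handle, lying along x between the two panels. Origin: on the bench under the ferrule, 125 mm from the handle's end.
- small_gouge: Smaller gouge, 215 mm long, on the bench left of the panels. Origin as for the gouge.
- rosette: Loose carved limewood rosette, 33 mm across and 12 mm high, lying on the background of the S-panel, beside the scroll. Origin: centre of its underside.
- mallet: Round carver's mallet standing on its head, 94 mm across, 207 mm high, right of the panels. Origin: centre of its underside.
- oilstone: Sharpening stone in a wooden holder, 75 x 210 x 40 mm, right of the panels. Origin: centre of its underside.
- pencil_pot: White pot with pencils, 80 mm across, 165 mm high with the pencils, left of the panels. Origin: centre of its underside.
- glue_bottle: White bottle, 60 mm across, 170 mm high, behind the panels on the right. Origin: centre of its underside.

How it is judged:
On the way, in this order (a step that is already met when the one before it is completed fails the run):
1. the fingertips touch the square root block of the S-scroll (contact force between the fingers and s_root above 0.2 N), for 0.06 s.
2. then they touch the first of the seven parts of the stem, having left the part before it (contact force between the fingers and s_stem1 above 0.2 N and contact force between the fingers and s_root below 0.2 N), for 0.06 s.
3. then they touch the second of the seven parts of the stem, having left the part before it (contact force between the fingers and s_stem2 above 0.2 N and contact force between the fingers and s_stem1 below 0.2 N), for 0.06 s.
4. then they touch the third of the seven parts of the stem, having left the part before it (contact force between the fingers and s_stem3 above 0.2 N and contact force between the fingers and s_stem2 below 0.2 N), for 0.06 s.
5. then they touch the fourth of the seven parts of the stem, having left the part before it (contact force between the fingers and s_stem4 above 0.2 N and contact force between the fingers and s_stem3 below 0.2 N), for 0.06 s.
6. then they touch the fifth of the seven parts of the stem, having left the part before it (contact force between the fingers and s_stem5 above 0.2 N and contact force between the fingers and s_stem4 below 0.2 N), for 0.06 s.
7. then they touch the sixth of the seven parts of the stem, having left the part before it (contact force between the fingers and s_stem6 above 0.2 N and contact force between the fingers and s_stem5 below 0.2 N), for 0.06 s.
8. then they touch the last of the seven parts of the stem, having left the part before it (contact force between the fingers and s_stem7 above 0.2 N and contact force between the fingers and s_stem6 below 0.2 N), for 0.06 s.
9. then they rest on the round eye alone (contact force between the fingers and s_eye above 0.2 N and contact force between the fingers and s_stem7 below 0.2 N), for 0.06 s.
At the end, for the whole second after the job is handed in: The fingertips rest on the eye of the S-scroll with 0.2 to 20 N and no longer on the stem, after touching the root block and the seven parts of the stem in order; both panels and all loose things are within 20 mm of where they started (all of step 9 and contact force between the fingers and s_eye below 20 N and distance of each of s_panel, c_panel, gouge, small_gouge, rosette, mallet, oilstone, pencil_pot, glue_bottle from where it was at the start of the episode below 0.02 m); the arm keeps its last pose, push and grip.
It fails at once if the carving is pressed hard (over 20 N) (contact force between the fingers and s_panel above 20 N).
It fails at once if the fingers touch the S-panel beside its scroll (background, border or leaves) (contact force between the fingers and s_ground above 1 N).
It fails at once if the S-panel is lifted or shoved (over 20 mm) (distance of s_panel from where it was at the start of the episode above 0.02 m).
It fails at once if the C-panel is touched or moved (contact force between the fingers and c_panel above 1 N or distance of c_panel from where it was at the start of the episode above 0.02 m).
It fails at once if a tool or other thing on the bench is shifted, lifted or knocked over (over 20 mm) (distance of any of gouge, small_gouge, rosette, mallet, oilstone, pencil_pot, glue_bottle from where it was at the start of the episode above 0.02 m).
It also fails if it takes over 48 s, if anything falls off the work surface, if the arm or the gripper's body presses on something with over 40 N, if the wrist force passes 120 N, or if a joint passes its speed limit or range.

### The arm

A 7-joint arm with a two-finger parallel gripper is mounted at the origin on the work surface. World frame = base frame: x ahead of the robot, y to its left, z up, the work surface at z = 0. Lengths are in m, angles in rad, forces in N, time in s.
With the tool pointing down it reaches from about 0.425 to 1.025 m from the base axis. Payload 3.6 kg.
Tool frame: the origin (TCP) lies on the mounting face of the last link; the fingertips stand 173 mm ahead of it and the grasp point (between the pads) lies 155 mm ahead of it; z points along the fingers, y is the line along which they close (so a half turn about z gives the same grasp; the last joint's range is limited). The gripper opens to 85 mm and grips with 20 to 120 N. Pads are 22 mm wide; open, the fingers measure 114 mm over their backs; the gripper's body (76 mm by 85 mm) begins 54 mm behind the grasp point. The pads swing forward as they close: fully open they stand 13 mm farther back than shut.
Start: joints at [1.056, 0.591, 0.048, 1.609, -0.033, 0.943, -0.034], TCP at [0.297, -0.661, 0.405] pointing down, gripper open.
Joint ranges: [-2.69, 2.69], [-0.47, 2.24], [-1.27, 1.36], [0.19, 2.51], [-1.53, 4.68], [0.08, 2.07], [-3.09, 3.09]. Speed limits (rad/s): [2.57, 2.57, 3.14, 3.14, 3.14, 3.14, 3.14].

### API

Orientations are given as a 3x3 rotation matrix whose columns are the frame's x, y, z axes.
In Python, from cell import env gives the robot as it stands. Calls block until the motion is done:
- env.move_pose(position, orientation): joint-space move of the TCP to a pose.
- env.move_straight(position, rot=None, vel=0.15, f_stop=None): straight line of the TCP; rot=None keeps the orientation; vel is the mean speed in m/s. With f_stop (N) it stops when the force on the tool has changed by that much, and returns True; else False.
- env.goto_joints(angles): joint-space move.
- env.set_gripper(opening, grasp_force=None): finger opening in m; grasp_force is the grip in N (None keeps the last); returns when the fingers have stopped.
- env.sleep(seconds).
- env.inverse_kinematics(position, orientation): joint angles nearest the present ones, or None.
- env.capture(name): name is "scene" or "top"; returns (picture, depth): 420x560x3 uint8, red, green, blue; 420x560 float32, m along the optical axis (not along the pixel's ray), 0 where there is no reading.
- env.camera_params(name): a dict with "fx", "fy", "cx", "cy" (pixels), "k1" (the pictures are not rectified: a ray, as slopes to the right and down, at radius r is drawn at 1 + k1 r^2 times it, then the intrinsics apply), "rvec" (rotation vector, rad) and "tvec" (3), from world to camera coordinates, as OpenCV has them. Camera axes: x right, y down, z forward; pixel columns grow to the right and rows downward; lengths in m; the calibration is good to about 2 mm. A picture is of the moment at which its call begins. camera_params takes no time and is no camera call.
A pose or a line that the arm cannot do raises env.MotionError and nothing moves.
- env.job_done(): hands the job in; it is judged then, once.
Trained networks look in the newest picture that a camera, given by its name, has taken for a name from the list of things; names that differ only in an ending like _2 or _b are one class to them, and where a whole thing is asked for, a point or a joint stands for the part that bears it (a point fixed in the world has none). Each returns a list of dicts, best first, with "p" (0 to 1); they miss things now and then, are a little off and sometimes report something else, mostly with a low value. They report only what shows in the picture. A call takes as long as a camera call.
- env.look_for(camera, label): "position" ([x, y, z] in m, in world coordinates, good to about 4 mm: the middle of the surface that is visible of it).
- env.place_of(camera, label): "position" ([x, y, z] in m, in world coordinates, good to about 4 mm: a listed point, or the origin of a listed thing).
Readings, each from a call of its own:
- env.current_t(): time.
- env.current_joints(): joint angles.
- env.current_qd(): joint speeds.
- env.current_joint_efforts(): joint torques, N m.
- env.current_tcp_pos(): TCP position.
- env.current_eef_rot(): TCP orientation.
- env.current_force(): force on the tool from outside, world axes, zero at the start.
- env.current_ft_torque(): the same for the moment, N m.
- env.current_grip_width(): finger opening in m.
- env.current_finger_force(): force on a finger pad.
Only numpy, scipy, OpenCV 4.12 (cv2) and the standard library are available. Lean on these libraries where they do the work, as an engineer would, in place of code of your own. Each camera call takes 0.05 s, during which the arm holds its last target. There are 200 camera calls.

## Working session

There is one attempt and no reset: what is moved stays moved. The work goes in short steps, each a Python script; the robot and the scene stay as the last script left them, time stands still between calls to the robot, and variables do not carry over. Pictures are saved under pics/ and viewed, at most 10 in all, crops included, and the job is handed in when it is done.

```bash
ls; mkdir -p pics; cat > h.py <<'E'
import numpy as np, cv2
from cell import env
N="s_root s_stem1 s_joint1 s_stem2 s_joint2 s_stem3 s_stem4 s_joint4 s_stem5 s_joint5 s_stem6 s_joint6 s_stem7 s_eye".split()
def proj(c,P):
    p=env.camera_params(c); R,_=cv2.Rodrigues(np.array(p["rvec"],float))
    q=np.atleast_2d(P)@R.T+np.array(p["tvec"]).ravel(); s=q[:,:2]/q[:,2:]
    s=s*(1+p["k1"]*(s**2).sum(1,keepdims=True))
    return s*[p["fx"],p["fy"]]+[p["cx"],p["cy"]]
def cloud(c,d):
    p=env.camera_params(c); R,_=cv2.Rodrigues(np.array(p["rvec"],float))
    K=np.array([[p["fx"],0,p["cx"]],[0,p["fy"],p["cy"]],[0,0,1]],float)
    v,u=np.mgrid[:d.shape[0],:d.shape[1]]
    s=cv2.undistortPoints(np.stack([u,v],-1).reshape(-1,1,2).astype(float),K,np.array([p["k1"],0,0,0.])).reshape(-1,2)
    q=np.c_[s,np.ones(len(s))]*d.reshape(-1,1)
    return ((q-np.array(p["tvec"]).ravel())@R).reshape(*d.shape,3)
E
python3 - <<'E'
from h import *
print(env.current_t())
out={}
for c in("scene","top"):
    im,d=env.capture(c); cv2.imwrite(f"pics/{c}.png",im[...,::-1]); np.save(c+"_d.npy",d)
    for n in N+["s_panel","c_panel","s_ground","rosette","mallet","glue_bottle","pencil_pot"]:
        r=env.place_of(c,n)
        print(c,n,[(np.round(x["position"],3).tolist(),round(x["p"],2)) for x in r[:2]])
print(env.current_t())
E
```

```text
pics
0.0
scene s_root [([0.468, 0.173, 0.062], 0.48), ([0.749, -0.125, -0.001], 0.18)]
scene s_stem1 [([0.571, 0.187, 0.067], 0.66), ([0.632, 0.202, 0.067], 0.52)]
scene s_joint1 [([0.617, 0.207, 0.067], 0.93), ([0.501, 0.152, 0.067], 0.88)]
scene s_stem2 [([0.571, 0.187, 0.067], 0.66), ([0.632, 0.202, 0.067], 0.52)]
scene s_joint2 [([0.617, 0.207, 0.067], 0.93), ([0.501, 0.152, 0.067], 0.88)]
scene s_stem3 [([0.571, 0.187, 0.067], 0.66), ([0.632, 0.202, 0.067], 0.52)]
scene s_stem4 [([0.571, 0.187, 0.067], 0.66), ([0.632, 0.202, 0.067], 0.52)]
scene s_joint4 [([0.617, 0.207, 0.067], 0.93), ([0.501, 0.152, 0.067], 0.88)]
scene s_stem5 [([0.571, 0.187, 0.067], 0.66), ([0.632, 0.202, 0.067], 0.52)]
scene s_joint5 [([0.617, 0.207, 0.067], 0.93), ([0.501, 0.152, 0.067], 0.88)]
scene s_stem6 [([0.571, 0.187, 0.067], 0.66), ([0.632, 0.202, 0.067], 0.52)]
scene s_joint6 [([0.617, 0.207, 0.067], 0.93), ([0.501, 0.152, 0.067], 0.88)]
scene s_stem7 [([0.571, 0.187, 0.067], 0.66), ([0.632, 0.202, 0.067], 0.52)]
scene s_eye [([0.623, 0.154, 0.067], 0.54)]
scene s_panel [([0.537, 0.157, 0.07], 0.
[... 1038 characters left out ...]
, 0.64)]
top s_joint5 [([0.583, 0.199, 0.071], 0.98), ([0.642, 0.19, 0.069], 0.87)]
top s_stem6 [([0.566, 0.182, 0.025], 0.67), ([0.52, 0.148, 0.069], 0.64)]
top s_joint6 [([0.583, 0.199, 0.071], 0.98), ([0.642, 0.19, 0.069], 0.87)]
top s_stem7 [([0.566, 0.182, 0.025], 0.67), ([0.52, 0.148, 0.069], 0.64)]
top s_eye [([0.621, 0.148, 0.068], 0.6)]
top s_panel [([0.563, 0.182, 0.025], 0.64), ([0.751, -0.124, 0.003], 0.35)]
top c_panel [([0.558, -0.157, 0.028], 0.93)]
top s_ground [([0.562, 0.178, 0.052], 0.71)]
top rosette [([0.506, 0.215, 0.047], 0.5)]
top mallet [([0.574, -0.451, 0.002], 0.72)]
top glue_bottle [([0.75, -0.122, 0.002], 0.85)]
top pencil_pot [([0.618, 0.442, -0.002], 0.83)]
2.2
```

```bash
python3 - <<'E'
from h import *
im=cv2.imread("pics/top.png"); d=np.load("top_d.npy")
for n in("s_stem1","s_joint1"):
    r=env.place_of("top",n); print(n,[(np.round(x["position"],3).tolist(),round(x["p"],2)) for x in r])
C=cloud("top",d); np.save("C.npy",C)
c=proj("top",[[0.563,0.18,0.05]])[0]; print(c, proj("top",[[0.463,0.18,0.05],[.563,.28,.05]]))
x,y=c.astype(int); 
y0,y1,x0,x1=max(0,y-75),y+75,max(0,x-75),x+75
a=im[y0:y1,x0:x1]; h=np.clip((C[y0:y1,x0:x1,2]-.04)/.035*255,0,255).astype(np.uint8)
h=cv2.applyColorMap(h,cv2.COLORMAP_JET)
f=400/a.shape[1]
print(x0,y0,f)
cv2.imwrite("pics/crop.png",cv2.resize(np.hstack([a,h]),None,fx=f,fy=f,interpolation=cv2.INTER_CUBIC))
# panel inliers
m=(abs(C[...,0]-.563)<.16)&(abs(C[...,1]-.18)<.12)&(d>0)
z=C[m][:,2]; print(np.histogram(z,bins=np.arange(0,.1,.004)))
E
```

```text
s_stem1 [([0.566, 0.182, 0.025], 0.67), ([0.52, 0.148, 0.069], 0.64), ([0.574, 0.189, 0.071], 0.49), ([0.631, 0.2, 0.066], 0.49), ([0.486, 0.151, 0.062], 0.48), ([0.549, 0.166, 0.068], 0.46), ([0.642, 0.174, 0.066], 0.46), ([0.603, 0.207, 0.069], 0.38)]
s_joint1 [([0.583, 0.199, 0.071], 0.98), ([0.642, 0.19, 0.069], 0.87), ([0.535, 0.158, 0.068], 0.83), ([0.621, 0.206, 0.068], 0.65), ([0.618, 0.147, 0.068], 0.23)]
[214.5794316  212.87182389] [[214.55833512 248.53093939]
 [179.16837283 213.40770877]]
139 137 2.6666666666666665
(array([2002,  646,   49,    1,    0,    2,    9,   11,   16,   15,   75,
        712, 1508, 1082,  514,  262,  262,  150,   19,    1,    0,    0,
          0,    0]), array([0.   , 0.004, 0.008, 0.012, 0.016, 0.02 , 0.024, 0.028, 0.032,
       0.036, 0.04 , 0.044, 0.048, 0.052, 0.056, 0.06 , 0.064, 0.068,
       0.072, 0.076, 0.08 , 0.084, 0.088, 0.092, 0.096]))
```

View pics/top.png

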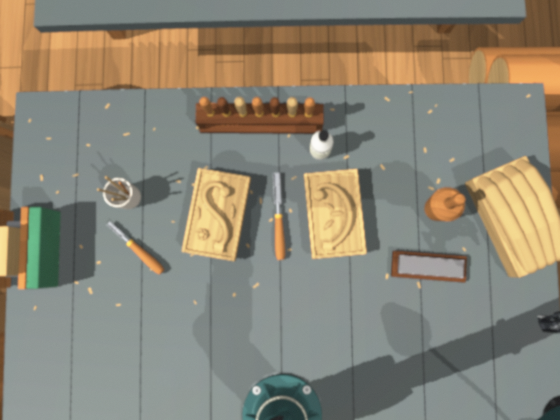

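View pics/crop.png

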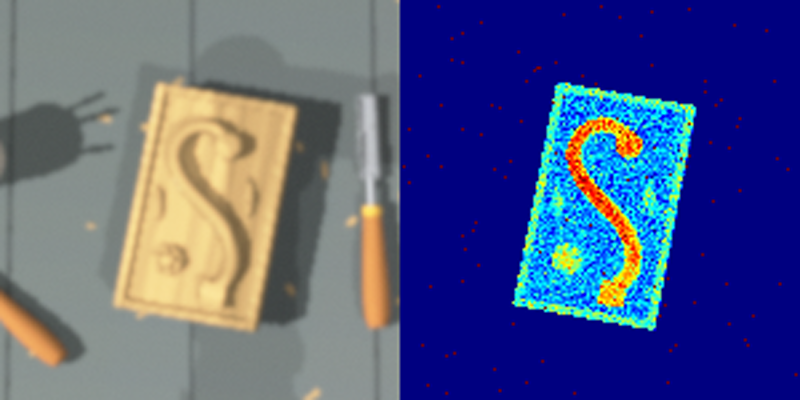

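The top view shows the S-panel at about (217,213) px, with the root block at about (220,246) and the eye at about (229,190), both converted from the crop. The rosette lies left of the stem at about (204,234). The height map shows the crest at 63–70 mm, which matches the sizes given. Next I'll average more depth frames to refine the crest line.

```bash
cat > crest.py <<'E'
from h import *
from scipy.interpolate import splprep, splev
P=[]; 
for c in("top","scene"):
    D=np.array([env.capture(c)[1] for _ in range(12)]); D[D==0]=np.nan
    C=cloud(c,np.nan_to_num(np.nanmedian(D,0)))
    C=C[(abs(C[...,0]-.563)<.15)&(abs(C[...,1]-.18)<.11)]
    g=C[(C[:,2]>.043)&(C[:,2]<.059)]; b=C[C[:,2]<.01]
    r=cv2.minAreaRect(C[C[:,2]>.04][:,:2].astype(np.float32)*1000)
    print(c,len(C),"bench",np.median(b[:,2]).round(4),"bg",np.percentile(g[:,2],[10,30,50]).round(4),r)
    P.append(C)
np.savez("P.npz",top=P[0],scene=P[1])
way=np.array([[.466,.168],[.486,.151],[.52,.148],[.535,.158],[.549,.166],[.574,.189],[.583,.197],[.603,.207],[.62,.207],[.631,.2],[.642,.19],[.642,.174],[.621,.148]])
for name,C in zip(("top","scene"),P):
    H=C[C[:,2]>.0595]; w=way.copy()
    for it in range(4):
        tck,_=splprep(w.T,s=0); u=np.linspace(0,1,27); q=np.array(splev(u,tck)).T; t=np.array(splev(u,tck,der=1)).T; t/=np.linalg.norm(t,axis=1)[:,None]; n=np.c_[-t[:,1],t[:,0]]
        out=[];z=[]
        for a,b,m in zip(q,t,n):
            e=H[:,:2]-a; k=(abs(e@b)<.006)&(abs(e@m)<.014)
            o=(e[k]@m); out.append(a+m*(o.mean() if k.sum()>3 else 0)); z.append(np.percentile(H[k,2],75) if k.sum()>3 else np.nan)
        w=np.array(out)
        tck,_=splprep(w.T,s=len(w)*(.001)**2); w=np.array(splev(np.linspace(0,1,27),tck)).T
    L=np.r_[0,np.cumsum(np.linalg.norm(np.diff(w,axis=0),axis=1))]
    print(name); print(np.c_[w,z,L].round(4)); np.save(f"w_{name}.npy",np.c_[w,z])
im=cv2.imread("pics/top.png"); f=5
for nm,col in(("top",(0,0,255)),("scene",(255,0,0))):
    if nm=="top": im=cv2.resize(im[150:275,165:265],None,fx=f,fy=f,interpolation=cv2.INTER_CUBIC)
    for p in proj("top",np.load(f"w_{nm}.npy")):
        if np.isfinite(p).all(): cv2.circle(im,tuple(int(v) for v in ((p-[165,150]+.5)*f)),3,col,-1)
cv2.imwrite("pics/crest.png",im[:600])
E
python3 crest.py
```

```text
top 7734 bench 0.0009 bg [0.0486 0.0496 0.0504] ((561.1353759765625, 177.32496643066406), (150.61959838867188, 239.94528198242188), 79.09664916992188)
scene 5368 bench -0.7496 bg [0.0479 0.0485 0.0491] ((560.6392822265625, 173.8958740234375), (150.3330078125, 242.57156372070312), 79.35252380371094)
top
[[0.4686 0.1714 0.0645 0.    ]
 [0.474  0.1622 0.0646 0.0106]
 [0.4813 0.1553 0.0643 0.0207]
 [0.4902 0.1506 0.0652 0.0308]
 [0.5001 0.148  0.0661 0.041 ]
 [0.5104 0.1474 0.0665 0.0513]
 [0.5205 0.1488 0.0673 0.0615]
 [0.53   0.1519 0.0675 0.0715]
 [0.5384 0.1567 0.0681 0.0812]
 [0.546  0.1629 0.0683 0.0909]
 [0.5531 0.1698 0.0687 0.1009]
 [0.5602 0.1772 0.0694 0.1111]
 [0.5675 0.1846 0.0698 0.1215]
 [0.5755 0.1915 0.0693 0.132 ]
 [0.5843 0.1975 0.0695 0.1427]
 [0.5938 0.2023 0.0696 0.1534]
 [0.6035 0.2055 0.0688 0.1636]
 [0.6131 0.2069 0.0689 0.1733]
 [0.6222 0.2061 0.0686 0.1824]
 [0.6303 0.2027 0.0685 0.1912]
 [0.6373 0.1965 0.0677 0.2005]
 [0.6425 0.1874 0.0672 0.211 ]
 [0.645  0.1769 0.0667 0.2218]
 [0.6438 0.1668 0.066  0.2321]
 [0.6381 0.1584 0.0656 0.2421]
 [0.6293 0.1526 0.067
[... 284 characters left out ...]
664 0.0738]
 [0.5384 0.1499 0.0663 0.084 ]
 [0.5467 0.1557 0.0669 0.0942]
 [0.5546 0.1625 0.0671 0.1046]
 [0.5623 0.1699 0.0676 0.1153]
 [0.5701 0.1776 0.0678 0.1262]
 [0.5782 0.185  0.0682 0.1372]
 [0.5869 0.1919 0.0675 0.1482]
 [0.5961 0.1975 0.0682 0.159 ]
 [0.6058 0.2013 0.0679 0.1694]
 [0.6158 0.2028 0.0678 0.1796]
 [0.6259 0.2014 0.0668 0.1898]
 [0.6351 0.1973 0.0671 0.1999]
 [0.6423 0.1906 0.0659 0.2097]
 [0.6466 0.1816 0.0658 0.2196]
 [0.6476 0.1716 0.0648 0.2298]
 [0.6452 0.1616 0.0637 0.24  ]
 [0.6392 0.1532 0.0644 0.2503]
 [0.6299 0.1476 0.0654 0.2612]
 [0.6176 0.1464 0.0655 0.2735]]crest.py:6: RuntimeWarning: All-NaN slice encountered
  C=cloud(c,np.nan_to_num(np.nanmedian(D,0)))
```

View pics/crest.png

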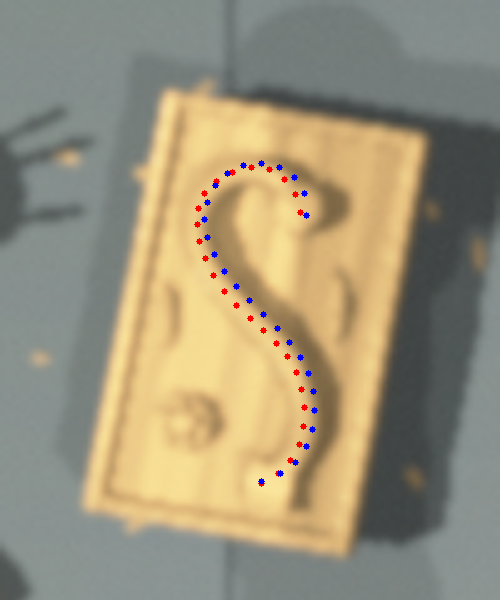

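The averaged crest points from the two cameras lie on the scroll from the root at overlay (262,482) to the eye (305,215). The cameras differ by about 4 mm, so I'll use their mean. Now I'll plan the tilted edge contact with closed fingers, check IK and touch the root.

```bash
cat > path.py <<'E'
from h import *
from scipy.interpolate import splprep, splev, PchipInterpolator, make_smoothing_spline
a,b=np.load("w_top.npy"),np.load("w_scene.npy")
# mean of the two cameras, offset taken as one rigid shift (nearest points)
from scipy.spatial import cKDTree
s=np.median(b[:,:2]-a[:,:2],0)
for _ in range(20):
    q=a[2:-2,:2]+s; j=cKDTree(b[:,:2]).query(q)[1]; s=s+(b[j,:2]-q).mean(0)
W=a[:,:2]+s/2
Ls=np.r_[0,np.cumsum(np.linalg.norm(np.diff(W,axis=0),axis=1))]
fx,fy=PchipInterpolator(Ls,W[:,0]),PchipInterpolator(Ls,W[:,1])
fz=make_smoothing_spline(Ls[:25],((a[:,2]+b[:,2])/2)[:25],lam=1e-8)
psi=PchipInterpolator([0,.05,.11,.15,.19,.21,.235,.3],np.radians([0,10,40,20,-20,-50,-100,-100]))
TH=np.radians(9)
def R(L):
    p=float(psi(L)); h=np.array([np.cos(p),np.sin(p),0]); u=np.array([0,0,1.])
    x=np.cos(TH)*h-np.sin(TH)*u; z=-np.sin(TH)*h-np.cos(TH)*u
    return np.c_[x,np.cross(z,x),z]
def tcp(P,L): return np.array(P)-R(L)@np.array([.011,0,.173])
def pt(L,dz=0): return np.array([fx(L),fy(L),fz(min(L,.24))+dz])
E
python3 - <<'E'
from path import *
print("shift",s, "end",W[0],W[-1], Ls[-1]); print([round(float(fz(l)),4) for l in np.arange(0,.25,.03)])
print(env.current_eef_rot().round(2))
for l in np.arange(0,.27,.03): 
    k=env.inverse_kinematics(tcp(pt(l),l),R(l)); print(l,None if k is None else np.round(k,2))
env.set_gripper(0.0,20)
env.move_pose(tcp(pt(0,.12),0),R(0)); print(env.current_t(),env.current_joints().round(2))
env.move_straight(tcp(pt(0,.015),0),vel=.15)
env.sleep(.3); F=np.mean([env.current_force() for _ in range(5)],0); print("tare",F); np.save("tare.npy",F)
r=env.move_straight(tcp(pt(0,-.006),0),vel=.015,f_stop=2.5)
env.sleep(.1); print(r,env.current_force()-F, env.current_tcp_pos()+R(0)@[.011,0,.173],env.current_grip_width(),env.current_t())
im,_=env.capture("scene"); c=proj("scene",[pt(.13)])[0].astype(int); print(c)
x0,y0=max(0,c[0]-100),max(0,c[1]-90); cv2.imwrite("pics/root.png",cv2.resize(im[y0:y0+150,x0:x0+200,::-1],None,fx=4,fy=4,interpolation=cv2.INTER_CUBIC))
E
```

```text
shift [ 0.00148683 -0.00550092] end [0.46934729 0.16862719] [0.61979791 0.14663759] 0.263435160952318
[0.0637, 0.0644, 0.0663, 0.0676, 0.0688, 0.0688, 0.0679, 0.0665, 0.0649]
[[ 0.91  0.41 -0.  ]
 [ 0.41 -0.91 -0.  ]
 [-0.    0.   -1.  ]]
0.0 [-0.41  0.62  0.01  2.15 -0.14  0.52 -1.85]
0.03 [-0.38  0.63  0.03  2.12 -0.11  0.55 -1.75]
0.06 [-0.36  0.65  0.02  2.05 -0.05  0.6  -1.63]
0.09 [-0.36  0.67 -0.02  1.99  0.08  0.64 -1.43]
0.12 [-0.37  0.69 -0.04  1.93  0.11  0.68 -1.4 ]
0.15 [-0.39  0.71 -0.    1.86 -0.01  0.73 -1.61]
0.18 [-0.41  0.74  0.08  1.8  -0.19  0.75 -1.91]
0.21 [-0.44  0.75  0.21  1.81 -0.45  0.71 -2.36]
0.24 [-0.52  0.74  0.38  1.91 -0.76  0.6  -2.9 ]
0.27 [-0.5   0.72  0.36  1.97 -0.78  0.56 -2.86]
7.2417 [-0.29  0.43 -0.15  2.08 -0.    0.79 -2.  ]
tare [-0.96096583 -0.27837148  0.44219487]
True [ 1.74218024 -0.01964573  2.47154615] [0.46928395 0.16860275 0.06168255] -0.00018074042197938035 9.525
[338 201]
```

View pics/root.png

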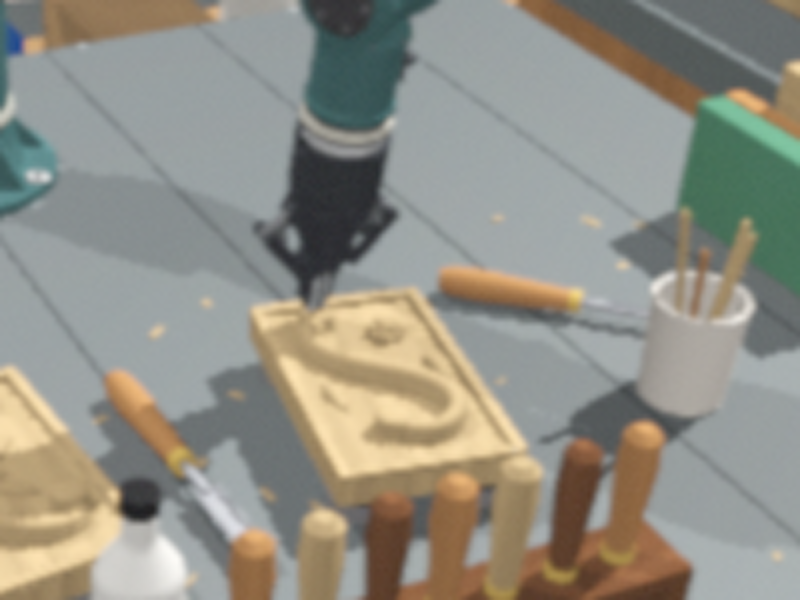

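The picture shows the closed fingertips on the root block at crop (318,310), clear of the border and rosette. Now the light slide under force feedback.

```bash
sed -i 's/-100,-100\]/-85,-85]/' path.py; cat > slide.py <<'E'
from path import *
import sys
L,L1=float(sys.argv[1]),float(sys.argv[2]); F0=np.load("tare.npy")
zo=float(sys.argv[3]) if len(sys.argv)>3 else (env.current_tcp_pos()+R(L)@[.011,0,.173])[2]-pt(L)[2]
f=lambda: (env.current_force()-F0)
while L<L1-1e-6:
    L=min(L+.005,L1)
    env.move_straight(tcp(pt(L,zo),L),rot=R(L),vel=.03)
    F=f(); n=0
    while not 2<F[2]<8 and n<8:
        zo+=float(np.clip((F[2]-4.5)/5000,-.0006,.0012)); n+=1
        env.move_straight(tcp(pt(L,zo),L),rot=R(L),vel=.02); F=f()
    zo+=float(np.clip((F[2]-4.5)/8000,-.0004,.0006))
    print(round(L,3),F.round(1),"zo %.1f"%(zo*1e3),n,"t %.1f"%env.current_t())
    if F[2]>13 or F[2]<.8 or np.hypot(*F[:2])>10: print("STOP"); break
np.save("st.npy",[L,zo])
E
python3 slide.py 0 .06
```

```text
0.005 [1.1 1.8 2.7] zo -2.2 0 t 9.9
0.01 [0.  0.9 4.4] zo -2.2 0 t 10.2
0.015 [0.9 1.9 3.4] zo -2.3 0 t 10.5
0.02 [-1.5  1.1  4.5] zo -2.3 0 t 10.8
0.025 [-1.3  0.7  3.9] zo -2.4 0 t 11.1
0.03 [-2.8 -0.6  5.5] zo -2.3 0 t 11.4
0.035 [-1.8 -0.3  4.3] zo -2.3 0 t 11.8
0.04 [-1.9 -0.1  4.6] zo -2.3 0 t 12.1
0.045 [-1.7  0.1  5.3] zo -2.2 0 t 12.4
0.05 [-2.3  0.6  5.3] zo -2.1 0 t 12.7
0.055 [-2.8  0.2  5.4] zo -2.0 0 t 13.0
0.06 [-1.9 -1.   4.4] zo -2.0 0 t 13.3
```

```bash
python3 slide.py .06 .18 -.0020; python3 - <<'E'
from h import *
im,_=env.capture("scene"); cv2.imwrite("pics/mid.png",cv2.resize(im[110:260,240:440,::-1],None,fx=4,fy=4,interpolation=cv2.INTER_CUBIC))
E
```

```text
0.065 [-1.7 -1.2  5.4] zo -1.9 0 t 13.7
0.07 [-0.9 -2.   3.8] zo -2.0 0 t 14.0
0.075 [-0.6 -1.5  5.4] zo -1.9 0 t 14.3
0.08 [-1.7 -1.8  5.2] zo -1.8 0 t 14.6
0.085 [-0.8 -2.6  4.6] zo -1.8 0 t 15.0
0.09 [-1.5 -1.3  4.5] zo -1.8 0 t 15.3
0.095 [-0.4 -0.6  4.3] zo -1.8 0 t 15.6
0.1 [-1.6 -2.7  4.9] zo -1.8 0 t 15.9
0.105 [-0.8 -1.6  5.1] zo -1.7 0 t 16.2
0.11 [-0.2 -2.   2.8] zo -1.9 0 t 16.6
0.115 [-0.4 -2.4  3.9] zo -2.0 0 t 16.9
0.12 [-0.6 -2.1  3.8] zo -2.1 0 t 17.2
0.125 [-1.9 -2.   6.1] zo -1.9 0 t 17.5
0.13 [-0.1 -1.8  4.9] zo -1.8 0 t 17.8
0.135 [-0.6 -1.8  4.3] zo -1.8 0 t 18.1
0.14 [-1.2 -2.4  5.1] zo -1.7 0 t 18.5
0.145 [-1.3 -1.3  5.3] zo -1.6 0 t 18.8
0.15 [-0.2 -1.1  4.5] zo -1.6 0 t 19.1
0.155 [-0.5 -0.4  4.5] zo -1.6 0 t 19.4
0.16 [-0.6 -0.5  4.1] zo -1.7 0 t 19.7
0.165 [-0.2 -1.1  4.9] zo -1.6 0 t 20.0
0.17 [-0.8 -0.9  4.7] zo -1.6 0 t 20.4
0.175 [-0.8 -0.2  3.4] zo -1.8 0 t 20.7
0.18 [-1.7  0.7  4.9] zo -1.7 0 t 21.0
```

View pics/mid.png

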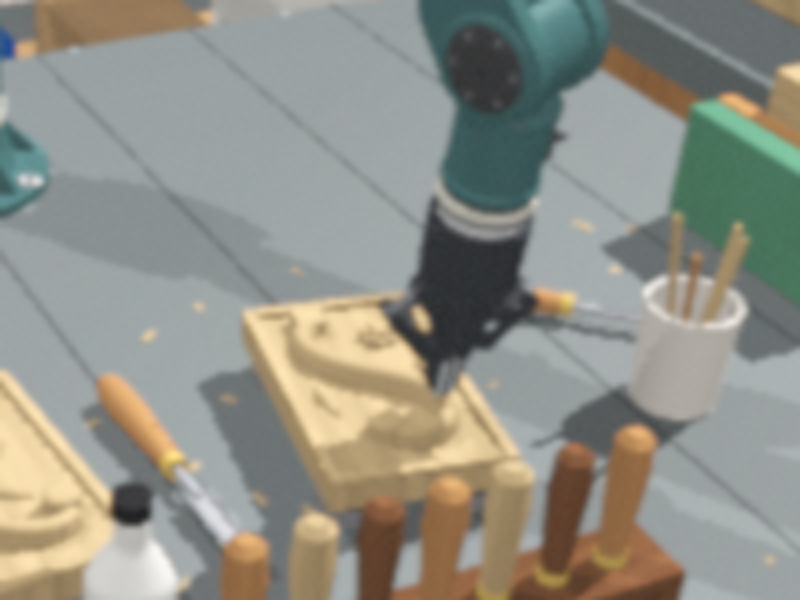

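The fingertips ride on the crest at the bend, crop (442,390), and the panel hasn't moved. On to stem 7.

```bash
python3 slide.py .18 .233 -.0017; python3 - <<'E'
from h import *
im,_=env.capture("scene"); cv2.imwrite("pics/s7.png",cv2.resize(im[150:250,280:400,::-1],None,fx=6,fy=6,interpolation=cv2.INTER_CUBIC))
print(env.current_joints().round(2))
E
```

```text
0.185 [0.  0.2 3. ] zo -1.9 0 t 21.4
0.19 [-1.1  1.7  3.5] zo -2.0 0 t 21.7
0.195 [-0.4  0.6  5.1] zo -1.9 0 t 22.1
0.2 [-1.   0.9  4.6] zo -1.9 0 t 22.4
0.205 [0.1 1.8 4.1] zo -2.0 0 t 22.8
0.21 [-0.2  2.5  4.7] zo -1.9 0 t 23.1
0.215 [0.7 1.7 3.8] zo -2.0 0 t 23.5
0.22 [0.2 1.5 4.5] zo -2.0 0 t 23.8
0.225 [0.2 2.  4.6] zo -2.0 0 t 24.2
0.23 [2.1 2.7 5.8] zo -1.9 0 t 24.5
0.233 [1.8 1.7 5.4] zo -1.7 0 t 24.8
[-0.36  0.73  0.15  1.87 -0.48  0.58 -2.89]
```

View pics/s7.png

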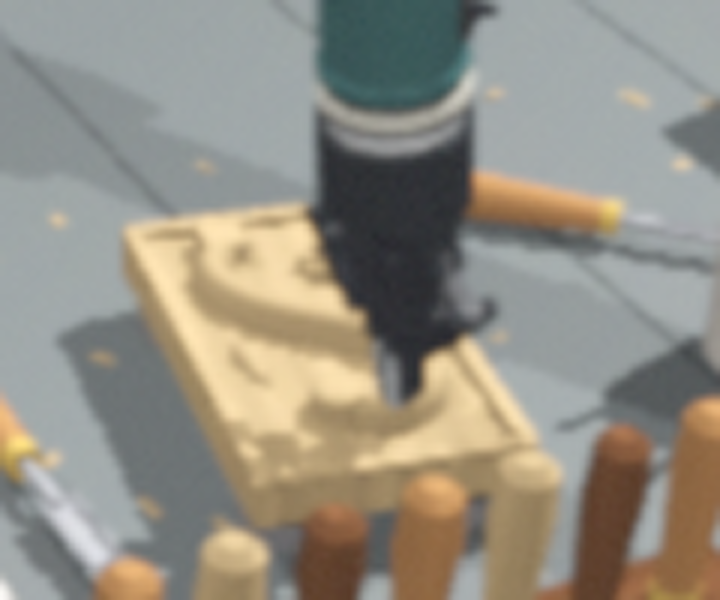

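The fingertips are on stem 7 at crop (400,400), just short of the eye (about (325,410)). I'll go slightly farther, lift over the 3 mm step, and settle on the eye.

```bash
python3 slide.py .233 .238 -.0017; python3 - <<'E'
from path import *
F0=np.load("tare.npy"); L=.24; r=R(L); off=r@np.array([.011,0,.173])
p=env.current_tcp_pos(); env.move_straight(p+[0,0,.010],vel=.05)
E=np.array([.619,.147,.078])
env.move_straight(E-off,rot=r,vel=.05); env.sleep(.2)
print("free",env.current_force()-F0); F1=env.current_force()
ok=env.move_straight(E-[0,0,.017]-off,vel=.012,f_stop=3.5); env.sleep(.3)
for _ in range(3): print(ok,(env.current_force()-F1).round(2),(env.current_tcp_pos()+off).round(4),env.current_t()); env.sleep(.1)
im,_=env.capture("scene"); cv2.imwrite("pics/eye.png",cv2.resize(im[150:250,280:400,::-1],None,fx=6,fy=6,interpolation=cv2.INTER_CUBIC))
E
```

```text
0.238 [2.1 1.1 4.2] zo -1.7 0 t 25.1
free [1.36217919 0.22196382 0.13657041]
True [-0.61 -0.16  4.17] [0.619  0.1469 0.0644] 27.7
True [0.   0.5  4.33] [0.619  0.147  0.0644] 27.8
True [-0.14  0.14  4.69] [0.619  0.147  0.0644] 27.9
```

View pics/eye.png

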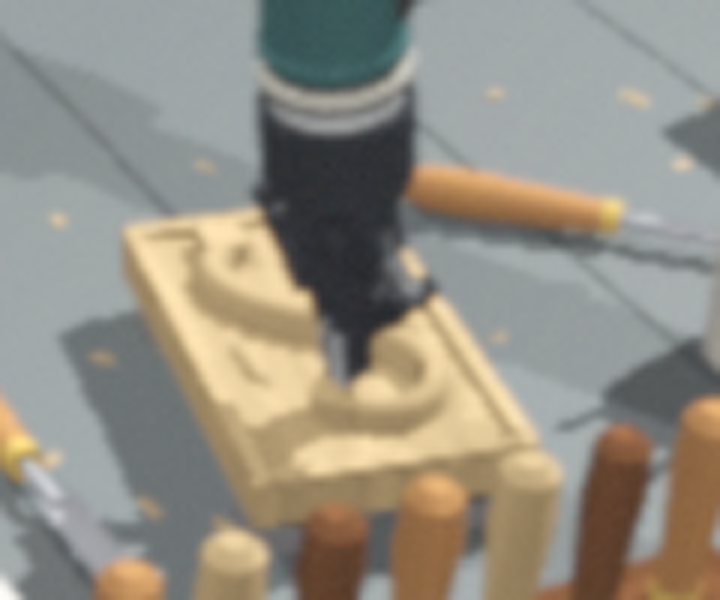

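The fingertips sit on the eye, crop (345,380), with a steady 4.4 N. The contact is 2.7 mm above the root contact, against the expected 3 mm, so I'm handing in.

```bash
python3 -c "
from cell import env
print(env.job_done())"
```

```text
the job is handed in; nothing more can be done
None
```

I ran the fingertips lightly (about 3–6 N) along the whole S-scroll from the root block to the eye, lifting only over the 3 mm step, and handed in at about 28 s with them resting on the eye at about 4.5 N; no verdict came back, and the pictures showed nothing shifted.

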